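Bring both pressure screws of an etching press back to zero

TASK

The plate is loaded, so bring the pressure back on the small blue etching press: with a fingertip against the side of its upright grip, lightly push the crank on top of each of the two pressure screws round clockwise until the white index line on its dark disc lines up with the long zero line of the scale ring around it. Set both screws, do not clamp or force the cranks, and leave the jar, tin, muller and palette knife standing or lying where they are.

Things in the scene. Friction and masses are not known exactly. Their poses are not given: they have to be found in the camera images.
- press: Blue tabletop etching press, fixed. Origin on the table under its roller; x along the bed (440 x 185 mm, top at 90 mm), y along the roller to the left screw. Bridge 120 x 340 mm, top at 205 mm; upright pressure screws at y = +120 (left) and -120 mm (right). Star drive wheel on the right end (to y = -196 mm, 210 mm high), not used. Heights above the table.
- left_crank: Crank of the left screw; turns about its z (up); origin on the axis at the bridge top. Dark disc, radius 38 mm, top 12.5 mm up; white index line 4.5 x 24 mm to the disc's edge along +x. Hub 26 mm wide, 42 mm high. Arm along -x, 12 mm wide, 28 to 38 mm up, to an upright black grip 68 mm off-axis. Stays where left; about 3 N on the grip turns it; clockwise from above tightens.
- right_crank: Crank of the right pressure screw, the same in every way as left_crank.
- left_scale: Aluminium scale ring around the left disc, outer radius 52 mm, flat top 10 mm above its origin (on the screw axis, at the bridge's top face). It is fixed during the job, but each start has it at another angle. Short thin lines every 10 degrees (6 mm long) and one zero line, twice as long and nearly four times as broad (13 x 4.5 mm), along its +x.
- right_scale: Scale ring around the right disc, the same as left_scale with its own angle.
- left_grip (a point): Middle of the left crank's upright black grip: about 18 mm in diameter, 47 mm tall (38 to 85 mm above the crank's origin, so its top is 290 mm above the table), 68 mm from the screw axis. Never put over 20 N on it.
- right_grip (a point): The same point on the right crank's grip.
- left_index (a point): Outer end of the left crank's white index line, at the edge of the disc, 38 mm from the screw axis.
- right_index (a point): The same point on the right crank.
- left_zero (a point): Inner end of the left scale's long zero line, 38 mm from the screw axis. It starts 0.7 to 2.7 rad clockwise (seen from above) from the index line.
- right_zero (a point): The same point on the right scale.
- jar: Loose glass jar with a metal lid, 60 mm wide, 85 mm tall, on the table beside the press. Origin at its foot. To be left alone.
- tin: Loose ink tin, 72 mm wide, 50 mm tall, on the table beside the press. Origin at its foot. To be left alone.
- muller: Loose glass muller for grinding pigment, 70 mm wide foot, 95 mm tall, on the table beside the press. Origin at its foot. To be left alone.
- knife: Loose palette knife with a wooden handle, 190 mm long, lying on the table beside the press. To be left alone.

How it is judged (in metres and radians):
At the end, for the whole second after the job is handed in: On both screws the outer end of the index line lies within 3 mm of the inner end of the zero line (under half a scale division), and both cranks are at rest (horizontal distance between left_index and left_zero below 0.003 m and horizontal distance between right_index and right_zero below 0.003 m and angular speed of each of left_crank, right_crank below 0.05 rad/s); the robot touches nothing.
It fails at once if a crank was clamped or forced: more than 20 N between the fingers and a crank (contact force between the fingers and left_crank above 20 N or contact force between the fingers and right_crank above 20 N).
It fails at once if the jar, tin, muller or palette knife was moved more than 20 mm (distance of any of jar, tin, muller, knife from where it was at the start of the episode above 0.02 m).
It also fails if it takes over 64 s, if anything falls off the work surface, if the arm or the gripper's body presses on something with over 40 N, if the wrist force passes 120 N, or if a joint passes its speed limit or range.

ROBOT

A 7-joint arm with a two-finger parallel gripper is mounted at the origin on the work surface. World frame = base frame: x ahead of the robot, y to its left, z up, the work surface at z = 0. Lengths are in m, angles in degrees, forces in N, time in s.
With the tool pointing down it reaches from about 0.4 to 0.85 m from the base axis. Payload 10.4 kg.
Tool frame: the origin (TCP) lies at the very end of the fingers, on their centre line; the grasp point (between the pads) lies 19 mm behind it; y points along the fingers, x is the direction in which the jaws open and shut, and the axes are right-handed (so a half turn about y gives the same grasp; the last joint's range is limited). The gripper opens to 87 mm and grips with 3 to 60 N. Pads are 19 mm wide; open, the fingers measure 117 mm over their backs; the gripper's body (75 mm by 190 mm) begins 51 mm behind the grasp point.
Start: joints at [69.637, 19.034, -3.707, 83.658, 1.238, 77.344, -5.071], TCP at [0.204, -0.591, 0.223] pointing down, gripper open.
Joint ranges: [-148.97, 148.97], [-28.65, 121.19], [-84.17, 76.75], [9.2, 138.47], [-72.65, 252.65], [3.7, 117.97], [-149.18, 149.18]. Speed limits (degrees/s): [127.2, 127.2, 159.86, 159.86, 180, 180, 180].

INTERFACE

Orientations are given as [roll, pitch, yaw] about the fixed x, y, z axes, in that order (R = Rz(yaw) Ry(pitch) Rx(roll)).
In Python, from plant import monitor, viewer, env, models gives the robot as it stands.
- The arm moves only by the tool step_arm, never from a script. Its argument "deltas" is a list of rows, each a list of 3 entries, a list of its own where there are three numbers: the opening in per cent of the stroke, from 0 (shut) to 100 (fully open), then the shift along the tool's x, y, z in mm, then the turn, a rotation vector about the tool's x, y, z in degrees. In form: [[hand, [tx, ty, tz], [wx, wy, wz]], ...]. A call has 1 to 12 rows; each row is the pose to reach, as a shift and turn from the pose commanded when the call began, along the tool's axes at that moment; what a row does not reach only later rows make up. A row lasts 1/12 s, in which the tool goes at most 41.7 mm and 7.16 degrees, less where a joint would pass 70% of its speed; a pose out of reach is approached as far as the arm can. A call with a gripper value outside its range is refused whole. The fingers move at their own pace and stop on an object; "force" is the grip in N (left out, the last holds). Time passes only in rows, so rows that repeat a pose let the fingers close. It gives the time, the measured TCP pose, the force and the opening at its end, in the units of the state.
- monitor.state(): the state, without advancing time (a new reading comes with each control period).
- viewer.camera(name): name is "scene" or "top" or "wrist"; returns a dict with "color" (480x640x3 uint8, blue, green, red), "intrinsics" (3x3 intrinsics, pixels), "rvec" (rotation vector, rad) and "tvec" (3), from world to camera coordinates, as OpenCV has them. Camera axes: x right, y down, z forward; pixel columns grow to the right and rows downward; lengths in m; the calibration is good to about 2 mm. A picture is of the moment at which its call begins. There is no depth.
- env.job_done(): hands the job in, once; it reports no verdict.
Trained networks look in the newest picture that a camera, given by its name, has taken for a name from the list of things; names that differ only in an ending like _2 or _b are one class to them, and where a whole thing is asked for, a point or a joint stands for the part that bears it (a point fixed in the world has none). Each returns a list of dicts, best first, with "conf" (0 to 1); they miss things now and then, are a little off and sometimes report something else, mostly with a low value. They report only what shows in the picture. A call takes as long as a camera call.
- models.find_in(camera, target): "bbox" ([left, top, right, bottom] in pixels, round what is visible of it).
- models.cut_out(camera, target): "region" (480x640 bool, what is visible of it) and "bbox" ([left, top, right, bottom] in pixels, round what is visible of it).
- models.pinpoint(camera, target): "pixel" ([row, column] in pixels: a listed point, or the origin of a listed thing).
The state is a dict: "time": time; "joint_pos": joint angles; "joint_vel": joint speeds; "joint_torque": joint torques, N m; "position": TCP position; "orientation": TCP orientation; "ft_force": force on the tool from outside, world axes, zero at the start; "wrist_torque": the same for the moment, N m; "grip_width": finger opening in m.
Only numpy, scipy, OpenCV 4.12 (cv2) and the standard library are available. Lean on these libraries where they do the work, as an engineer would, in place of code of your own. Each camera call takes 0.05 s, during which the arm holds its last target.

## Working session

There is one attempt and no reset: what is moved stays moved. The work goes in short steps, Python scripts to look and compute and a tool call to move; the robot and the scene stay as the last step left them, time stands still between calls to the robot, and variables do not carry over. Pictures are saved under pics/ and viewed, and the job is handed in when it is done.

Besides the shell and the picture viewer there is one more tool, called after "Call:" as name([rows], argument=value, ...), one row to a line, values as JSON. step_arm: Moves the arm, as the interface text tells. Its arguments: {"type":"object","properties":{"deltas":{"type":"array","items":{"type":"array"}},"force":{"type":"number"}},"required":["deltas"]}

```bash
ls; mkdir -p pics; python3 - <<'E'
from plant import monitor, viewer, env, models
import cv2
s=monitor.state(); print(s)
for c in ["scene","top"]:
    r=viewer.camera(c); cv2.imwrite(f"pics/{c}0.png",r["color"]); print(c,r["intrinsics"],r["rvec"],r["tvec"])
    for n in ["left_grip","right_grip","left_index","right_index","left_zero","right_zero","left_crank","right_crank","press","jar","tin","muller","knife"]:
        print(n,[(round(d["conf"],2),[round(float(x),1) for x in d["pixel"]]) for d in models.pinpoint(c,n)[:3]])
E
```

```text
pics
{'time': 0.0, 'joint_pos': array([69.63858844, 19.07254696, -3.70783903, 83.70583007,  1.23651562,
       77.34229566, -5.07039745]), 'joint_vel': array([ 0.06648126, -0.08443329,  0.05860906,  0.08469825, -0.04393961,
       -0.0418672 , -0.07361751]), 'joint_torque': array([-6.97111591e-04, -6.23248529e+01,  2.38300773e-02, -3.89888263e+01,
       -6.16456219e-02,  3.96915630e-02,  8.37962830e-05]), 'position': array([ 0.20405016, -0.59034811,  0.22174918]), 'orientation': array([-9.00023932e+01,  8.08378423e-02, -7.09314696e+01]), 'ft_force': array([0.02534372, 0.05655957, 0.16125307]), 'wrist_torque': array([0.01281957, 0.05538819, 0.05402878]), 'grip_width': 0.0868125715376149}
scene [[449.59426621   0.         320.3399277 ]
 [  0.         449.59426621 238.89535027]
 [  0.           0.           1.        ]] [ 2.28948797  1.02709992 -0.36394174] [-0.32623956 -0.24045902  1.3257034 ]
left_grip [(0.65, [176.8, 347.1])]
right_grip [(0.69, [181.8, 369.6]), (0.58, [181.4, 364.1]), (0.56, [257.4, 274.4])]
left_index [(0.81, [170.1, 376.4]), (0.5, [180.0, 367.8])]
right_index [(0.
[... 272 characters left out ...]
[]
tin [(0.86, [283.2, 212.1])]
muller [(0.57, [258.7, 427.1])]
knife [(0.62, [370.1, 278.8]), (0.41, [251.4, 294.5])]
top [[456.90384556   0.         324.20553088]
 [  0.         456.90384556 238.48466881]
 [  0.           0.           1.        ]] [ 2.19116741 -2.20504152  0.07675414] [-0.0362464   0.56435848  0.91736851]
left_grip [(0.88, [261.3, 272.2])]
right_grip [(0.61, [216.1, 422.5])]
left_index []
right_index [(0.64, [250.9, 359.8])]
left_zero [(0.57, [258.5, 233.0]), (0.28, [323.3, 417.3])]
right_zero [(0.81, [216.1, 383.4])]
left_crank []
right_crank [(0.74, [236.2, 378.5])]
press []
jar [(0.9, [332.8, 213.7])]
tin [(0.88, [325.2, 421.3])]
muller [(0.69, [189.2, 211.8])]
knife []
```

View pics/scene0.png

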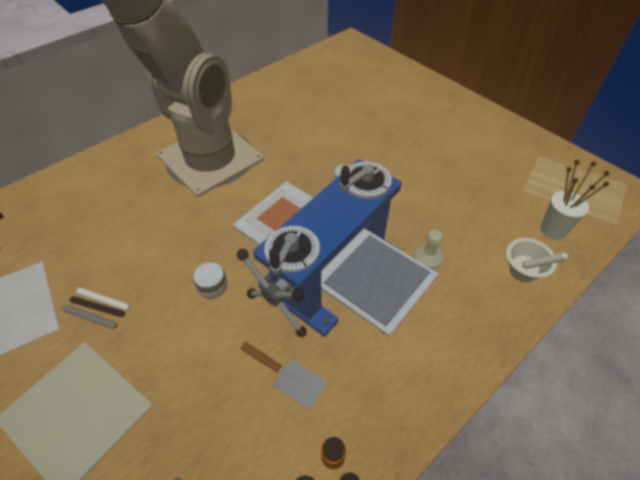

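View pics/top0.png

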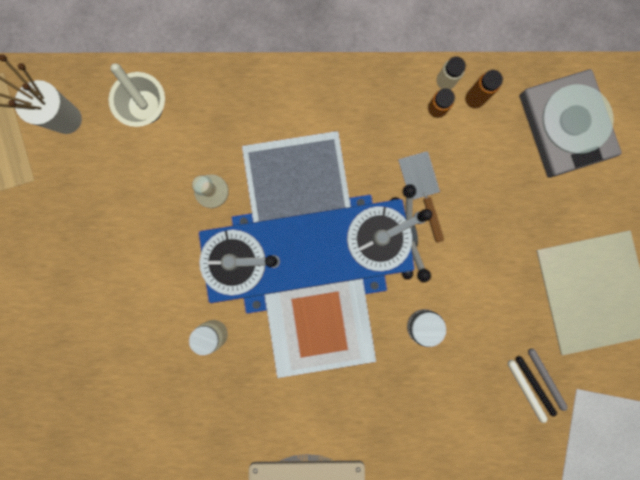

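```bash
python3 - <<'E'
import cv2
a=cv2.imread("pics/top0.png")
cv2.imwrite("pics/topz.png",cv2.resize(a[160:310,200:450],None,fx=3.2,fy=3.2,interpolation=cv2.INTER_CUBIC))
E
```

```text
(no output)
```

View pics/topz.png

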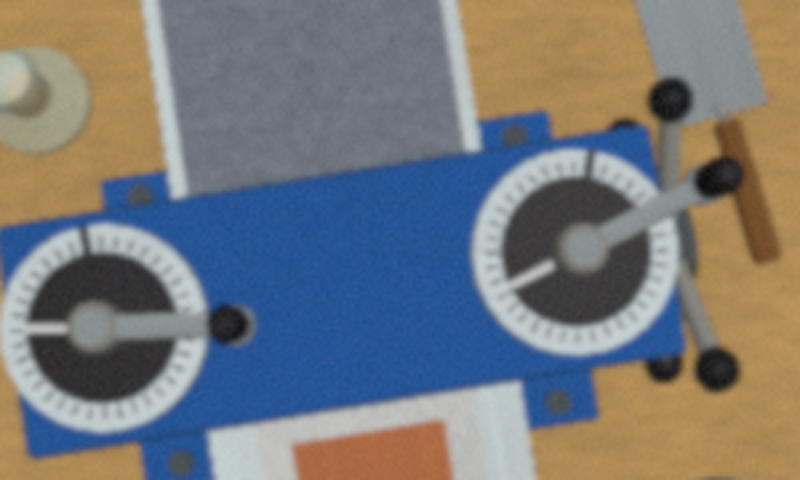

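```bash
cat > h.py <<'E'
import numpy as np, cv2
from plant import monitor, viewer, env, models
def cam(c):
    r=viewer.camera(c); r["R"]=cv2.Rodrigues(np.array(r["rvec"],float))[0]; r["t"]=np.array(r["tvec"],float).ravel(); return r
def proj(r,P):
    P=np.atleast_2d(P); return cv2.projectPoints(P.astype(float),np.array(r["rvec"],float),r["t"],r["intrinsics"],None)[0].reshape(-1,2)
def unproj(r,uv,z):
    K=r["intrinsics"];C=-r["R"].T@r["t"]
    d=r["R"].T@np.linalg.inv(K)@np.array([uv[0],uv[1],1.]); return C+d*(z-C[2])/d[2]
def rect(r,z,cx,cy,half,s=0.0005):
    n=int(2*half/s); i=np.arange(n)
    # rows: x decreasing ; cols: y decreasing
    X=cx+half-i*s; Y=cy+half-i*s
    G=np.stack([np.repeat(X[:,None],n,1),np.repeat(Y[None],n,0),np.full((n,n),z)],-1).reshape(-1,3)
    uv=proj(r,G).reshape(n,n,2).astype(np.float32)
    return cv2.remap(r["color"],uv[...,0],uv[...,1],cv2.INTER_CUBIC)
def ringfit(r,c0,z=0.215):
    # fit outer ring circle by radial blue->white edge, iterate
    g=r["color"].astype(float); g=cv2.cvtColor(r["color"],cv2.COLOR_BGR2HSV)[...,1].astype(np.float32)
    c=np.array(c0,float)
    for it in range(8):
        pts=[]
        for a in np.radians(np.arange(0,360,3)):
            rad=np.arange(.044,.060,.0003)
            P=np.c_[c[0]+rad*np.cos(a),c[1]+rad*np.sin(a),np.full(len(rad),z)]
            uv=proj(r,P).astype(np.float32)
            v=cv2.remap(g,uv[:,:1],uv[:,1:],cv2.INTER_LINEAR).ravel()
            v=cv2.GaussianBlur(v[None],(9,1),0).ravel()
            d=np.diff(v);k=d.argmax()
            if v.max()-v.min()>60: pts.append(P[k,:2])
        pts=np.array(pts)
        A=np.c_[2*pts,np.ones(len(pts))]
        m=np.ones(len(pts),bool)
        for _ in range(5):
            x=np.linalg.lstsq(A[m],(pts[m]**2).sum(1),rcond=None)[0]
            R=np.sqrt(x[2]+x[0]**2+x[1]**2); e=np.abs(np.linalg.norm(pts-x[:2],axis=1)-R); m=e<max(.001,1.5*np.median(e))
        c=x[:2]
    return c,R,m.sum()
E
python3 - <<'E'
from h import *
r=cam("top")
C=-r["R"].T@r["t"]; print("cam",C)
L=unproj(r,(232,262),.215);Rr=unproj(r,(380,239),.215);print(L,Rr,np.linalg.norm(L-Rr))
for n,c in(("L",L),("R",Rr)):
    c,R,k=ringfit(r,c[:2]);print(n,c,R,k)
    a=rect(r,.215,c[0],c[1],.1); cv2.imwrite(f"pics/rect{n}.png",a)
    g=cv2.cvtColor(r["color"],cv2.COLOR_BGR2GRAY).astype(np.float32)
    ang=np.radians(np.arange(0,360,1.))
    for nm,z,r0,r1,sgn in(("zero",.215,.040,.049,-1),("index",.2175,.022,.035,1)):
        rad=np.arange(r0,r1,.0005)
        A,Q=np.meshgrid(ang,rad,indexing='ij')
        uv=proj(r,np.stack([c[0]+Q*np.cos(A),c[1]+Q*np.sin(A),np.full_like(A,z)],-1).reshape(-1,3)).reshape(A.shape+(2,)).astype(np.float32)
        v=sgn*cv2.remap(g,uv[...,0],uv[...,1],cv2.INTER_LINEAR).mean(1)
        v=v-np.median(v)
        w=np.clip(v-v.max()*.4,0,None)
        for k in np.argsort(-v)[:1]:
            i=(np.arange(-10,11)+k)%360
            print(nm,(k+(w[i]*np.arange(-10,11)).sum()/w[i].sum()), [int(x) for x in v[i]], np.argsort(-v)[:14])
E
```

```text
cam [ 0.51042753 -0.0282056   0.94870831]
[0.51587934 0.11044738 0.215     ] [ 0.55131723 -0.12721488  0.215     ] 0.24028981403168465
L [0.51610133 0.11040234] 0.05291089485228486 110
zero 12.450235761924313 [11, 11, 7, 3, 2, 6, 16, 32, 52, 72, 85, 83, 70, 49, 29, 15, 6, 3, 5, 9, 11] [ 12  13  11  14  10  15 265 266 264 267 268 269 270 271]
index 90.60815803882575 [11, 19, 30, 44, 59, 75, 91, 105, 114, 123, 132, 129, 125, 121, 109, 94, 77, 61, 44, 30, 19] [ 90  91  92  89  93  88  94  87 275 276 277 274 273  95]
R [ 0.5526013  -0.12617794] 0.053013118691609636 100
zero 350.15899843231506 [12, 11, 8, 6, 5, 11, 23, 40, 58, 76, 84, 79, 66, 45, 26, 13, 3, 2, 1, 4, 8] [350 351 349 352 348 292 293 353 294 295 296 297 291 298]
index 117.36683195546975 [12, 19, 28, 40, 54, 68, 83, 96, 107, 114, 118, 117, 113, 105, 93, 79, 65, 50, 37, 25, 16] [117 118 116 119 115 120 114 121 113 298 299 300 301 297]
```

```bash
python3 - <<'E'
import cv2,numpy as np
cv2.imwrite("pics/rectLR.png",np.hstack([cv2.imread("pics/rectL.png"),cv2.imread("pics/rectR.png")]))
E
```

```text
(no output)
```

View pics/rectLR.png

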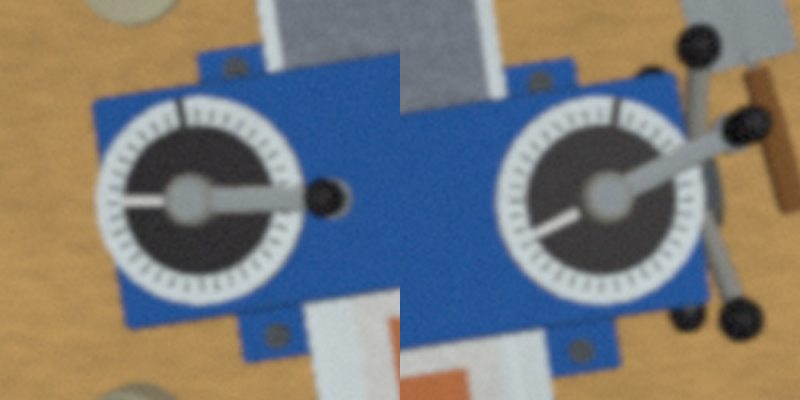

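Call:
step_arm([
  [0, [0, -40, 0], [0, -7, 0]],
  [0, [0, -80, 0], [0, -14, 0]],
  [0, [0, -120, 0], [0, -21, 0]],
  [0, [-18, -120, 35], [0, -28, 0]],
  [0, [-36, -120, 70], [0, -35, 0]],
  [0, [-54, -120, 105], [0, -42, 0]],
  [0, [-72, -120, 140], [0, -49, 0]],
  [0, [-90, -120, 175], [0, -56, 0]],
  [0, [-108, -120, 210], [0, -63, 0]],
  [0, [-126, -120, 245], [0, -70, 0]],
  [0, [-144, -120, 280], [0, -77, 0]],
  [0, [-162, -120, 315], [0, -84, 0]],
], force=30)

```text
time: 2.45
position: [0.45, -0.3331, 0.3429]
orientation: [-90.0, -0.0, 13.4]
ft_force: [0.8, -1.0, 0.0]
grip_width: 0.0148
```

```bash
cat >> h.py <<'E'
def delta(p,yaw):
    """tool-axis shift (mm) and turn wy from measured pose to world p, yaw"""
    s=monitor.state(); y0=s["orientation"][2]; a=np.radians(y0); d=(np.array(p)-s["position"])*1000
    return np.round([np.cos(a)*d[0]+np.sin(a)*d[1], -d[2], -np.sin(a)*d[0]+np.cos(a)*d[1]],1), round(-((yaw-y0+180)%360-180),1)
def show():
    s=monitor.state();print(round(s["time"],2),s["position"].round(4),s["orientation"].round(1),s["joint_pos"].round(0),s["ft_force"].round(2),s["grip_width"])
E
python3 -c "
from h import *
show();print(delta((.6076,-.166,.34),117))"
```

```text
2.45 [ 0.45   -0.3331  0.3429] [-90.   -0.   13.4] [ 53.  10. -25.  81.   4.  90.  42.] [ 0.8  -0.97  0.03] 0.014830559326036873
(array([192.1,   2.9, 126. ]), np.float64(-103.6))
```

Call:
step_arm([
  [0, [24, 0, 16], [0, -7, 0]],
  [0, [48, 0, 32], [0, -14, 0]],
  [0, [72, 0, 48], [0, -21, 0]],
  [0, [96, 0, 64], [0, -28, 0]],
  [0, [120, 0, 80], [0, -35, 0]],
  [0, [144, 0, 96], [0, -42, 0]],
  [0, [168, 0, 112], [0, -49, 0]],
  [0, [192, 0, 126], [0, -56, 0]],
  [0, [192, 0, 126], [0, -63, 0]],
  [0, [192, 0, 126], [0, -70, 0]],
  [0, [192, 0, 126], [0, -77, 0]],
  [0, [192, 0, 126], [0, -84, 0]],
])

```text
time: 3.45
position: [0.6077, -0.1684, 0.3425]
orientation: [-90.0, 0.0, 97.4]
ft_force: [0.3, 0.1, 1.0]
grip_width: 0.0003
```

```bash
python3 -c "
from h import *
show();print(delta((.6076,-.166,.257),117))"
```

```text
3.45 [ 0.6077 -0.1684  0.3425] [-90.    0.   97.4] [ 40.  23. -42.  69.  15.  93.  99.] [0.3  0.08 1.03] 0.00029280780759404314
(array([ 2.4, 85.5, -0.3]), np.float64(-19.6))
```

Call:
step_arm([
  [0, [2, 0, 0], [0, -7, 0]],
  [0, [2, 0, 0], [0, -14, 0]],
  [0, [2, 0, 0], [0, -20, 0]],
  [0, [2, 25, 0], [0, -20, 0]],
  [0, [2, 50, 0], [0, -20, 0]],
  [0, [2, 70, 0], [0, -20, 0]],
  [0, [2, 80, 0], [0, -20, 0]],
  [0, [2, 85, 0], [0, -20, 0]],
  [0, [2, 85, 0], [0, -20, 0]],
])

```text
time: 4.2
position: [0.6071, -0.1666, 0.2571]
orientation: [-90.0, -0.0, 117.1]
ft_force: [0.4, 0.3, 1.1]
grip_width: 0.0003
```

```bash
python3 -c "
from h import *
show()
a=cam('scene')['color'];b=cam('top')['color']
a=cv2.resize(a[130:300,220:440],None,fx=2.4,fy=2.4);b=cv2.resize(b[150:300,310:470],None,fx=2.4,fy=2.4)
h=max(a.shape[0],b.shape[0]);f=lambda q:cv2.copyMakeBorder(q,0,h-q.shape[0],0,0,0)
w=np.hstack([f(a),f(b)])[:, :];w=cv2.resize(w,(800,int(h*800/w.shape[1])));cv2.imwrite('pics/s1.png',w)
r=cam('wrist');cv2.imwrite('pics/w1.png',r['color'])"
```

```text
4.2 [ 0.6071 -0.1666  0.2571] [-90.   -0.  117.1] [ 44.  25. -45.  78.  17.  84. 117.] [0.39 0.29 1.11] 0.00026576803761895737
```

View pics/s1.png

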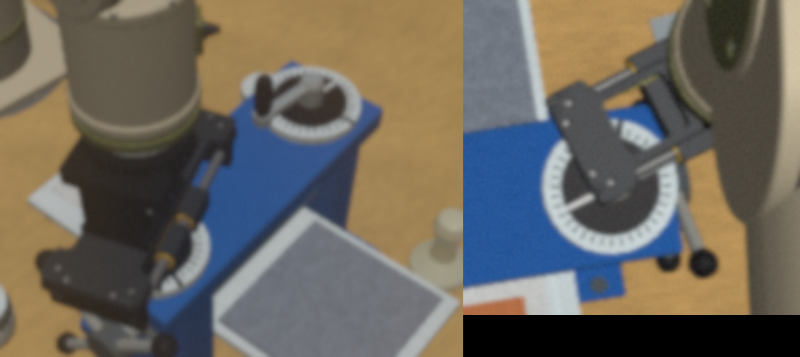

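View pics/w1.png

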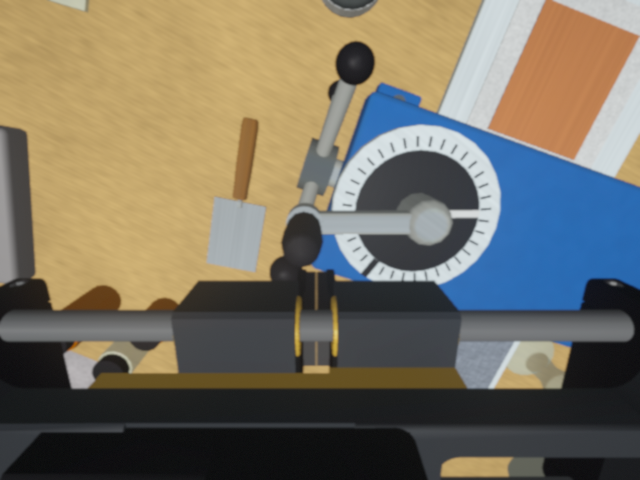

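Call:
step_arm([
  [0, [-7, 0, 0], [0, 0, 0]],
  [0, [-7, 0, 5], [0, 0, 0]],
  [0, [-7, 0, 8], [0, 0, 0]],
  [0, [-7, 0, 10], [0, 0, 0]],
  [0, [-7, 0, 12], [0, 0, 0]],
  [0, [-7, 0, 14], [0, 0, 0]],
  [0, [-7, 0, 16], [0, 0, 0]],
  [0, [-7, 0, 18], [0, 0, 0]],
  [0, [-7, 0, 18], [0, 0, 0]],
])

```text
time: 5.1
position: [0.5943, -0.181, 0.2577]
orientation: [-90.0, 0.0, 117.1]
ft_force: [2.1, 1.2, 0.2]
grip_width: 0.0004
```

```bash
cat >> h.py <<'E'
def meas(r,c,dump=None):
    """fit ring near c in image r; return centre, zero angle, index angle"""
    c,R,k=ringfit(r,c)
    g=cv2.cvtColor(r["color"],cv2.COLOR_BGR2GRAY).astype(np.float32)
    ang=np.radians(np.arange(0,360,.5)); out=[]
    for nm,z,r0,r1,sgn in(("zero",.215,.0395,.049,-1),("index",.2175,.022,.036,1)):
        rad=np.arange(r0,r1,.0005); A,Q=np.meshgrid(ang,rad,indexing='ij')
        uv=proj(r,np.stack([c[0]+Q*np.cos(A),c[1]+Q*np.sin(A),np.full_like(A,z)],-1).reshape(-1,3)).reshape(A.shape+(2,)).astype(np.float32)
        v=sgn*cv2.remap(g,uv[...,0],uv[...,1],cv2.INTER_LINEAR,borderValue=128).mean(1); v=v-np.median(v)
        out.append((ang,v))
    return c,R,k,out
def peaks(av,n=3):
    ang,v=av; v=v.copy(); res=[]
    for _ in range(n):
        k=v.argmax(); i=(np.arange(-20,21)+k)%720; w=np.clip(v[i]-v[k]*.45,0,None); j=np.arange(-20,21)
        m=np.abs(j)<=16; res.append((round(.5*(k+(w*j*m).sum()/(w*m).sum()),2),round(float(v[k]))))
        v[i]=-999
    return res
E
python3 -c "
from h import *
show()
r=cam('wrist');cv2.imwrite('pics/w2.png',r['color'])
c,R,k,o=meas(r,(.5526,-.1262));print(c,R,k,peaks(o[0]),peaks(o[1]))"
```

```text
5.1 [ 0.5943 -0.181   0.2577] [-90.    0.  117.1] [ 46.  23. -45.  79.  16.  84. 119.] [2.09 1.17 0.21] 0.0003575890359141503
[ 0.55299177 -0.12721697] 0.052494475200952385 85 [(np.float64(16.5), 166), (np.float64(31.0), 165), (np.float64(1.76), 165)] [(np.float64(111.16), 149), (np.float64(311.93), 110), (np.float64(299.05), 107)]
```

View pics/w2.png

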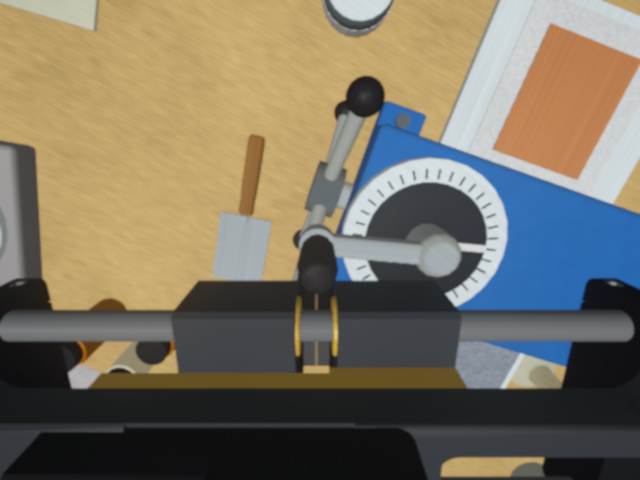

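```bash
cat >> h.py <<'E'
def follow(c,phis,D=.019,z=.2575,p0=None):
    s=monitor.state(); y0=s["orientation"][2]; a=np.radians(y0); rows=[]
    for ph in phis:
        q=np.radians(ph); f=np.array([c[0]+.068*np.cos(q)-D*np.sin(q),c[1]+.068*np.sin(q)+D*np.cos(q),z])
        d=(f-s["position"])*1000
        w=-((ph+180-y0+180)%360-180)
        rows.append([0,[int(round(x)) for x in (np.cos(a)*d[0]+np.sin(a)*d[1],-d[2],-np.sin(a)*d[0]+np.cos(a)*d[1])],[0,int(round(w)),0]])
    print(rows)
E
python3 -c "
from h import *
follow((.5526,-.1262),np.arange(288,243,-4))"
```

```text
[[0, [-2, 0, 4], [0, 9, 0]], [0, [-3, 0, 9], [0, 13, 0]], [0, [-3, 0, 14], [0, 17, 0]], [0, [-3, 0, 19], [0, 21, 0]], [0, [-2, 0, 24], [0, 25, 0]], [0, [-1, 0, 29], [0, 29, 0]], [0, [0, 0, 33], [0, 33, 0]], [0, [2, 0, 38], [0, 37, 0]], [0, [4, 0, 43], [0, 41, 0]], [0, [6, 0, 47], [0, 45, 0]], [0, [9, 0, 51], [0, 49, 0]], [0, [12, 0, 55], [0, 53, 0]]]
```

Call:
step_arm([
  [0, [-2, 0, 4], [0, 7, 0]],
  [0, [-3, 0, 9], [0, 13, 0]],
  [0, [-3, 0, 14], [0, 17, 0]],
  [0, [-3, 0, 19], [0, 21, 0]],
  [0, [-2, 0, 24], [0, 25, 0]],
])

```text
time: 5.57
position: [0.574, -0.1932, 0.2575]
orientation: [-90.0, -0.0, 91.9]
ft_force: [2.4, 1.5, -0.1]
grip_width: 0.0004
```

```bash
python3 -c "
from h import *
show()
r=cam('wrist');cv2.imwrite('pics/w3.png',r['color'])
c,R,k,o=meas(r,(.5526,-.1262));print(c,R,k,peaks(o[0]),peaks(o[1]))
follow((.5526,-.1262),np.arange(268,223,-4))"
```

```text
5.57 [ 0.574  -0.1932  0.2575] [-90.   -0.   91.9] [ 46.  20. -41.  82.  13.  82.  97.] [ 2.37  1.51 -0.11] 0.0003691957323558025
[ 0.55283968 -0.12713733] 0.05240690792292797 87 [(np.float64(354.0), 167), (np.float64(8.49), 167), (np.float64(338.51), 167)] [(np.float64(92.1), 149), (np.float64(293.76), 109), (np.float64(280.91), 106)]
[[0, [-1, 0, 4], [0, 4, 0]], [0, [-2, 0, 9], [0, 8, 0]], [0, [-2, 0, 14], [0, 12, 0]], [0, [-3, 0, 19], [0, 16, 0]], [0, [-2, 0, 24], [0, 20, 0]], [0, [-2, 0, 29], [0, 24, 0]], [0, [-1, 0, 33], [0, 28, 0]], [0, [0, 0, 38], [0, 32, 0]], [0, [2, 0, 43], [0, 36, 0]], [0, [4, 0, 48], [0, 40, 0]], [0, [6, 0, 52], [0, 44, 0]], [0, [8, 0, 56], [0, 48, 0]]]
```

View pics/w3.png

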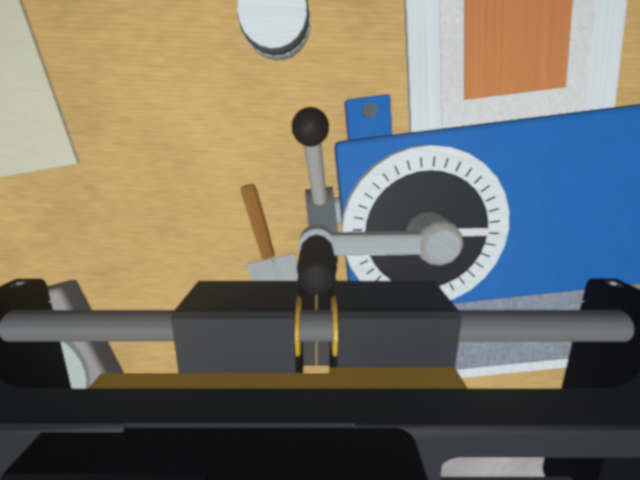

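Call:
step_arm([
  [0, [-1, 0, 4], [0, 4, 0]],
  [0, [-2, 0, 9], [0, 8, 0]],
  [0, [-2, 0, 14], [0, 12, 0]],
  [0, [-3, 0, 19], [0, 16, 0]],
  [0, [-2, 0, 24], [0, 20, 0]],
  [0, [-2, 0, 29], [0, 24, 0]],
  [0, [-1, 0, 33], [0, 28, 0]],
  [0, [0, 0, 38], [0, 32, 0]],
  [0, [2, 0, 43], [0, 36, 0]],
  [0, [4, 0, 48], [0, 40, 0]],
  [0, [6, 0, 52], [0, 44, 0]],
  [0, [8, 0, 56], [0, 48, 0]],
])

```text
time: 6.62
position: [0.5176, -0.1881, 0.2576]
orientation: [-90.0, 0.0, 44.0]
ft_force: [2.9, -0.6, 0.1]
grip_width: 0.0005
```

```bash
python3 -c "
from h import *
show()
r=cam('wrist');cv2.imwrite('pics/w4.png',r['color'])
c,R,k,o=meas(r,(.5526,-.1262));print(c,R,k,peaks(o[0]),peaks(o[1]))
follow((.5526,-.1262),np.arange(220,180,-4))"
```

```text
6.62 [ 0.5176 -0.1881  0.2576] [-90.   0.  44.] [ 46.  12. -35.  91.   7.  80.  54.] [ 2.91 -0.59  0.1 ] 0.0005233513685377435
[ 0.5525947  -0.12708923] 0.05242341334099535 84 [(np.float64(303.01), 165), (np.float64(317.99), 165), (np.float64(288.49), 164)] [(np.float64(45.37), 146), (np.float64(246.09), 106), (np.float64(233.3), 102)]
[[0, [-1, 0, 5], [0, 4, 0]], [0, [-2, 0, 10], [0, 8, 0]], [0, [-2, 0, 15], [0, 12, 0]], [0, [-2, 0, 20], [0, 16, 0]], [0, [-2, 0, 25], [0, 20, 0]], [0, [-2, 0, 30], [0, 24, 0]], [0, [-1, 0, 35], [0, 28, 0]], [0, [0, 0, 40], [0, 32, 0]], [0, [2, 0, 44], [0, 36, 0]], [0, [4, 0, 49], [0, 40, 0]]]
```

Call:
step_arm([
  [0, [-1, 0, 5], [0, 4, 0]],
  [0, [-2, 0, 10], [0, 8, 0]],
  [0, [-2, 0, 15], [0, 12, 0]],
  [0, [-2, 0, 20], [0, 16, 0]],
  [0, [-2, 0, 25], [0, 20, 0]],
  [0, [-2, 0, 30], [0, 24, 0]],
  [0, [-1, 0, 35], [0, 28, 0]],
  [0, [0, 0, 40], [0, 32, 0]],
  [0, [2, 0, 44], [0, 36, 0]],
])

```text
time: 7.42
position: [0.4879, -0.1555, 0.2575]
orientation: [-90.1, 0.1, 8.0]
ft_force: [-1.6, -4.1, 1.0]
grip_width: 0.0006
```

```bash
python3 -c "
from h import *
show()
r=cam('wrist');cv2.imwrite('pics/w5.png',r['color'])
c,R,k,o=meas(r,(.5526,-.1262));print(c,R,k,peaks(o[0]),peaks(o[1]))
follow((.5526,-.1262),np.arange(184,168,-2))"
```

```text
7.42 [ 0.4879 -0.1555  0.2575] [-90.1   0.1   8. ] [ 44.   6. -33.  96.   3.  79.  18.] [-1.58 -4.11  0.96] 0.000585159904511541
[ 0.55249004 -0.12679576] 0.05233684903035238 82 [(np.float64(272.5), 166), (np.float64(258.01), 165), (np.float64(287.74), 165)] [(np.float64(8.96), 138), (np.float64(210.9), 97), (np.float64(198.1), 95)]
[[0, [-1, 0, 5], [0, 4, 0]], [0, [-2, 0, 7], [0, 6, 0]], [0, [-2, 0, 10], [0, 8, 0]], [0, [-2, 0, 12], [0, 10, 0]], [0, [-2, 0, 15], [0, 12, 0]], [0, [-3, 0, 17], [0, 14, 0]], [0, [-3, 0, 20], [0, 16, 0]], [0, [-3, 0, 22], [0, 18, 0]]]
```

View pics/w5.png

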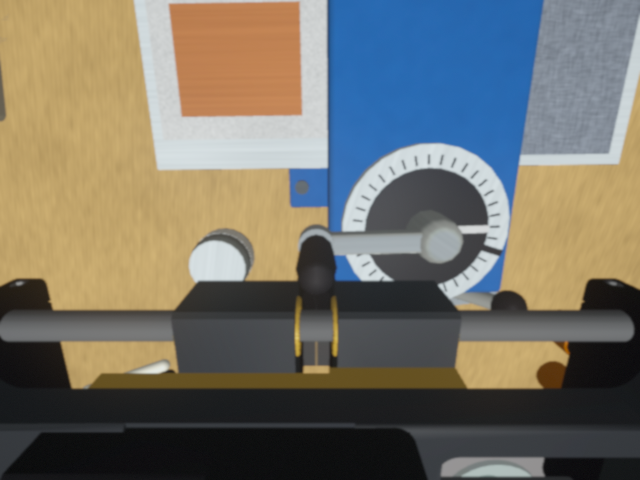

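```bash
cat >> h.py <<'E'
def near(av,a0,w=25):
    ang,v=av; d=(np.degrees(ang)-a0+180)%360-180
    return peaks((ang,np.where(np.abs(d)<w,v,-500)),1)
E
python3 -c "
from h import *
r=cam('wrist')
c,R,k,o=meas(r,(.5526,-.1262));print(c,near(o[0],350),near(o[1],9))"
```

```text
[ 0.55249122 -0.1267906 ] [(np.float64(350.24), 141)] [(np.float64(8.21), 138)]
```

Call:
step_arm([
  [0, [-1, 0, 4], [0, 2, 0]],
  [0, [-1, 0, 5], [0, 4, 0]],
  [0, [-2, 0, 7], [0, 6, 0]],
  [0, [-2, 0, 10], [0, 8, 0]],
  [0, [-2, 0, 12], [0, 10, 0]],
  [0, [-2, 0, 15], [0, 12, 0]],
  [0, [-2, 0, 15], [0, 12, 0]],
  [0, [-2, 0, 15], [0, 12, 0]],
])

```text
time: 8.18
position: [0.484, -0.1405, 0.2573]
orientation: [-90.0, 0.1, -3.7]
ft_force: [-2.8, -2.8, -0.2]
grip_width: 0.0003
```

```bash
python3 -c "
from h import *
show()
for i in range(2):
  r=cam('wrist')
  c,R,k,o=meas(r,(.5526,-.1262));print(c,near(o[0],350),near(o[1],352))
cv2.imwrite('pics/w6.png',r['color'][130:330,300:540].repeat(3,0).repeat(3,1))
follow((.5526,-.1262),[172,171,170,169])"
```

```text
8.18 [ 0.484  -0.1405  0.2573] [-90.    0.1  -3.7] [ 43.   5. -33.  97.   3.  79.   5.] [-2.84 -2.77 -0.15] 0.00034448786530693254
[ 0.55243682 -0.12673197] [(np.float64(349.99), 135)] [(np.float64(356.07), 134)]
[ 0.55241619 -0.12674868] [(np.float64(350.01), 135)] [(np.float64(356.08), 134)]
[[0, [-2, 0, 5], [0, 4, 0]], [0, [-2, 0, 6], [0, 5, 0]], [0, [-2, 0, 7], [0, 6, 0]], [0, [-2, 0, 8], [0, 7, 0]]]
```

View pics/w6.png

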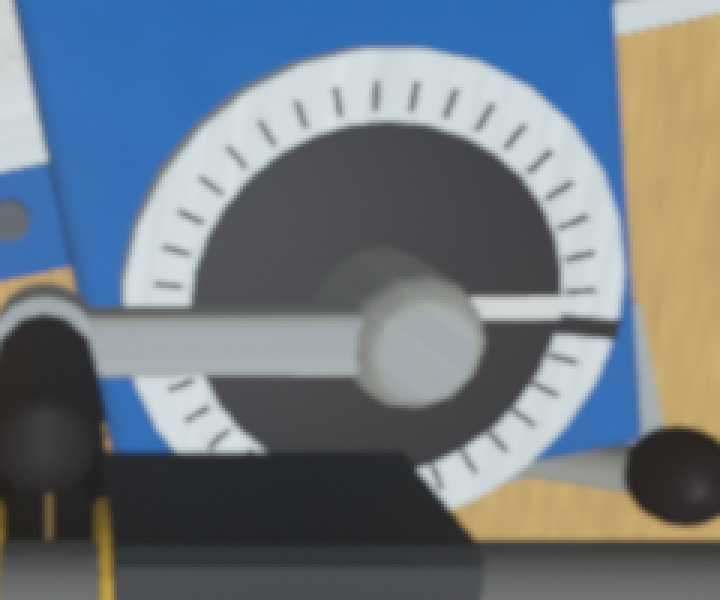

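Call:
step_arm([
  [0, [0, 0, 1.5], [0, 1, 0]],
  [0, [0, 0, 3], [0, 2, 0]],
  [0, [0, 0, 4.5], [0, 4, 0]],
  [0, [0, 0, 5.5], [0, 5, 0]],
  [0, [0, 0, 5.5], [0, 5, 0]],
  [0, [0, 0, 5.5], [0, 5, 0]],
])

```text
time: 8.78
position: [0.4843, -0.1349, 0.2572]
orientation: [-90.0, 0.1, -8.9]
ft_force: [-3.4, -2.4, -0.4]
grip_width: 0.0006
```

```bash
python3 -c "
from h import *
show()
r=cam('wrist')
c,R,k,o=meas(r,(.5526,-.1262));print(c,near(o[0],350),near(o[1],352))"
```

```text
8.78 [ 0.4843 -0.1349  0.2572] [-90.    0.1  -8.9] [ 42.   5. -33.  97.   3.  79.  -0.] [-3.45 -2.37 -0.41] 0.0005846479284978959
[ 0.55240068 -0.12671889] [(np.float64(350.07), 119)] [(np.float64(350.66), 133)]
```

Call:
step_arm([
  [0, [0, 0, 0.6], [0, 0, 0]],
  [0, [0, 0, 0.6], [0, 0, 0]],
  [0, [0, 0, -5], [0, 0, 0]],
  [0, [0, 0, -15], [0, 0, 0]],
  [0, [0, 0, -20], [0, 0, 0]],
  [0, [0, 0, -20], [0, 0, 0]],
])

```text
time: 9.33
position: [0.4816, -0.1563, 0.2575]
orientation: [-90.0, -0.0, -9.0]
ft_force: [-0.4, -0.4, -0.7]
grip_width: 0.0005
```

```bash
python3 -c "
from h import *
show()
r=cam('wrist');cv2.imwrite('pics/w7.png',r['color'])
c,R,k,o=meas(r,(.5526,-.1262));print(c,near(o[0],350),near(o[1],352))
print(delta((.5476+.012,.0501+.006,.34),90))"
```

```text
9.33 [ 0.4816 -0.1563  0.2575] [-90.  -0.  -9.] [ 44.   5. -32.  97.   3.  79.   2.] [-0.41 -0.37 -0.67] 0.0004604703790362918
[ 0.55258195 -0.12678743] [(np.float64(350.28), 131)] [(np.float64(350.46), 133)]
(array([ 43.7, -82.4, 221. ]), np.float64(-99.0))
```

View pics/w7.png

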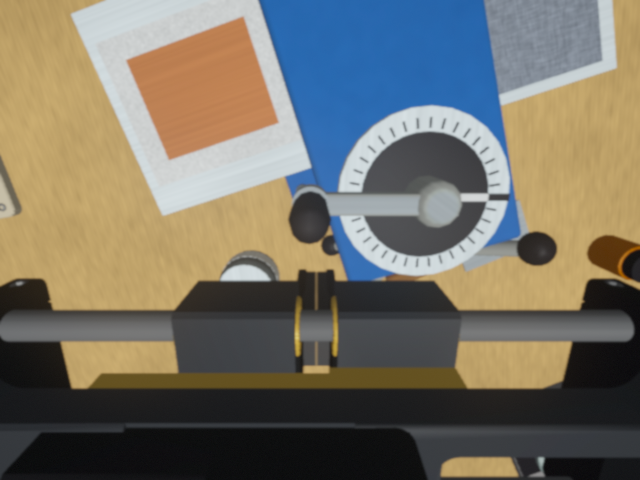

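Call:
step_arm([
  [0, [0, -40, 0], [0, -7, 0]],
  [0, [0, -75, 0], [0, -14, 0]],
  [0, [0, -82, 0], [0, -21, 0]],
  [0, [5, -82, 25], [0, -28, 0]],
  [0, [10, -82, 50], [0, -35, 0]],
  [0, [15, -82, 75], [0, -42, 0]],
  [0, [20, -82, 105], [0, -49, 0]],
  [0, [25, -82, 135], [0, -56, 0]],
  [0, [30, -82, 165], [0, -63, 0]],
  [0, [35, -82, 195], [0, -70, 0]],
  [0, [35, -82, 206], [0, -77, 0]],
  [0, [35, -82, 206], [0, -84, 0]],
])

```text
time: 10.38
position: [0.5483, 0.0482, 0.3396]
orientation: [-90.0, -0.1, 75.8]
ft_force: [-0.5, -0.0, 0.3]
grip_width: 0.0006
```

```bash
python3 -c "
from h import *
show();print(delta((.549,.0427,.2575),91))"
```

```text
10.38 [0.5483 0.0482 0.3396] [-90.   -0.1  75.8] [ 31.  12. -47.  82.   9.  90.  59.] [-0.52 -0.    0.33] 0.0005529363127968353
(array([-5.2, 82.1, -2. ]), np.float64(-15.2))
```

Call:
step_arm([
  [0, [-5, 0, -2], [0, -7, 0]],
  [0, [-5, 0, -2], [0, -15, 0]],
  [0, [-5, 0, -2], [0, -15, 0]],
  [0, [-5, 25, -2], [0, -15, 0]],
  [0, [-5, 50, -2], [0, -15, 0]],
  [0, [-5, 70, -2], [0, -15, 0]],
  [0, [-5, 80, -2], [0, -15, 0]],
  [0, [-5, 82, -2], [0, -15, 0]],
])

```text
time: 11.05
position: [0.5482, 0.0383, 0.2559]
orientation: [-89.9, -0.0, 89.9]
ft_force: [-0.6, 0.3, 0.1]
grip_width: 0.0007
```

```bash
python3 -c "
from h import *
show()
r=cam('wrist');cv2.imwrite('pics/w8.png',r['color'])
c,R,k,o=meas(r,(.5161,.1104));print(c,near(o[0],12),near(o[1],91))
follow((.5161,.1104),[270]+list(range(268,234,-4)))"
```

```text
11.05 [0.5482 0.0383 0.2559] [-89.9  -0.   89.9] [ 33.  14. -48.  90.  11.  81.  73.] [-0.6   0.27  0.14] 0.0006541254569243071
[0.51633572 0.11010824] [(np.float64(12.25), 152)] [(np.float64(89.84), 145)]
[[0, [4, -1, 14], [0, 0, 0]], [0, [3, -1, 16], [0, 2, 0]], [0, [2, -1, 21], [0, 6, 0]], [0, [2, -1, 26], [0, 10, 0]], [0, [1, -1, 31], [0, 14, 0]], [0, [1, -1, 35], [0, 18, 0]], [0, [2, -1, 40], [0, 22, 0]], [0, [3, -1, 45], [0, 26, 0]], [0, [4, -1, 50], [0, 30, 0]], [0, [5, -1, 55], [0, 34, 0]]]
```

View pics/w8.png

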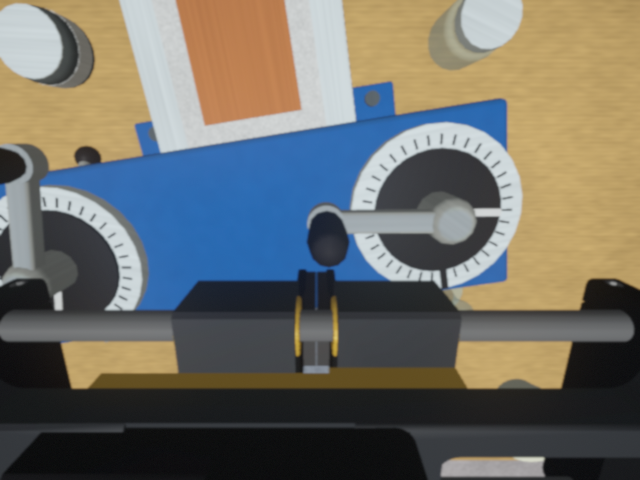

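Call:
step_arm([
  [0, [4, -1, 4], [0, 0, 0]],
  [0, [4, -1, 8], [0, 0, 0]],
  [0, [4, -1, 11], [0, 0, 0]],
  [0, [4, -1, 13], [0, 0, 0]],
  [0, [3, -1, 16], [0, 2, 0]],
  [0, [2, -1, 21], [0, 6, 0]],
  [0, [2, -1, 26], [0, 10, 0]],
  [0, [1, -1, 31], [0, 14, 0]],
  [0, [1, -1, 35], [0, 18, 0]],
  [0, [2, -1, 40], [0, 22, 0]],
  [0, [3, -1, 45], [0, 26, 0]],
  [0, [4, -1, 50], [0, 30, 0]],
])

```text
time: 12.1
position: [0.4994, 0.0417, 0.2594]
orientation: [-90.1, -0.0, 59.8]
ft_force: [2.9, -1.4, 1.0]
grip_width: 0.0004
```

```bash
python3 -c "
from h import *
show()
r=cam('wrist');cv2.imwrite('pics/w9.png',r['color'])
c,R,k,o=meas(r,(.5161,.1104));print(c,near(o[0],12),near(o[1],60))
follow((.5161,.1104),range(236,196,-4))"
```

```text
12.1 [0.4994 0.0417 0.2594] [-90.1  -0.   59.8] [ 34.   6. -46.  97.   4.  79.  47.] [ 2.9  -1.43  0.98] 0.00037169972914518793
[0.51629799 0.11013767] [(np.float64(11.92), 149)] [(np.float64(61.08), 147)]
[[0, [-1, 2, 5], [0, 4, 0]], [0, [-2, 2, 10], [0, 8, 0]], [0, [-3, 2, 15], [0, 12, 0]], [0, [-3, 2, 20], [0, 16, 0]], [0, [-3, 2, 24], [0, 20, 0]], [0, [-2, 2, 29], [0, 24, 0]], [0, [-1, 2, 34], [0, 28, 0]], [0, [0, 2, 39], [0, 32, 0]], [0, [1, 2, 44], [0, 36, 0]], [0, [3, 2, 48], [0, 40, 0]]]
```

View pics/w9.png

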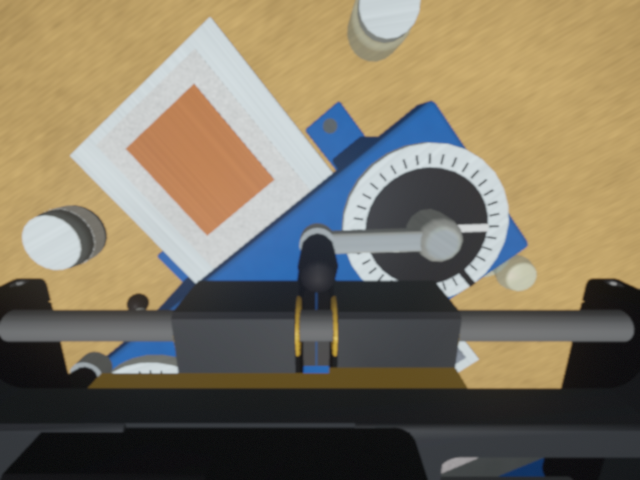

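Call:
step_arm([
  [0, [-1, 1, 5], [0, 4, 0]],
  [0, [-2, 1, 10], [0, 8, 0]],
  [0, [-3, 1, 15], [0, 12, 0]],
  [0, [-3, 1, 20], [0, 16, 0]],
  [0, [-3, 1, 24], [0, 20, 0]],
  [0, [-2, 1, 29], [0, 24, 0]],
  [0, [-1, 1, 34], [0, 28, 0]],
  [0, [0, 1, 39], [0, 32, 0]],
  [0, [1, 1, 42], [0, 35, 0]],
  [0, [1, 1, 42], [0, 35, 0]],
])

```text
time: 12.98
position: [0.463, 0.064, 0.2581]
orientation: [-90.1, -0.0, 25.0]
ft_force: [-0.4, 0.3, 1.0]
grip_width: 0.0002
```

```bash
python3 -c "
from h import *
show()
for i in range(2):
  r=cam('wrist')
  c,R,k,o=meas(r,(.5161,.1104));print(c,near(o[0],12),near(o[1],24))
cv2.imwrite('pics/w10.png',r['color'])
follow((.5161,.1104),range(202,190,-2))"
```

```text
12.98 [0.463  0.064  0.2581] [-90.1  -0.   25. ] [ 33.   0. -46. 101.   0.  79.  12.] [-0.39  0.32  0.97] 0.00021459215933058504
[0.51613478 0.11032181] [(np.float64(11.37), 145)] [(np.float64(25.97), 142)]
[0.5161352 0.1102976] [(np.float64(11.41), 144)] [(np.float64(26.03), 142)]
[[0, [-1, 0, 4], [0, 3, 0]], [0, [-2, 0, 7], [0, 5, 0]], [0, [-2, 0, 9], [0, 7, 0]], [0, [-2, 0, 11], [0, 9, 0]], [0, [-3, 0, 14], [0, 11, 0]], [0, [-3, 0, 16], [0, 13, 0]]]
```

View pics/w10.png

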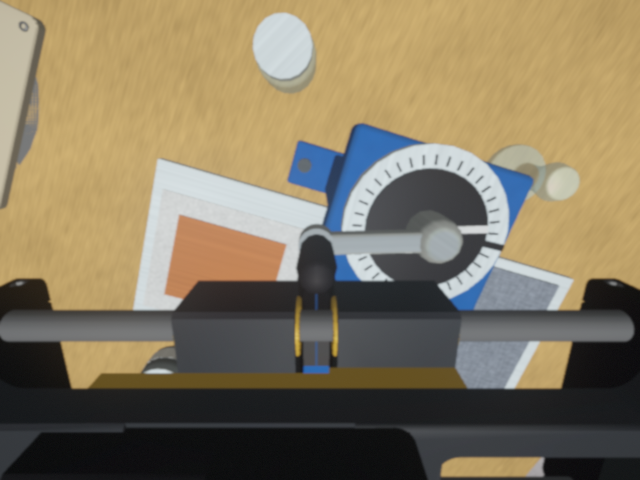

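Call:
step_arm([
  [0, [-1, 0, 2], [0, 2, 0]],
  [0, [-1, 0, 4], [0, 3, 0]],
  [0, [-2, 0, 7], [0, 5, 0]],
  [0, [-2, 0, 9], [0, 7, 0]],
  [0, [-2, 0, 11], [0, 9, 0]],
  [0, [-3, 0, 13], [0, 10, 0]],
  [0, [-3, 0, 13], [0, 10, 0]],
  [0, [-3, 0, 13], [0, 10, 0]],
])

```text
time: 13.75
position: [0.4549, 0.0748, 0.2576]
orientation: [-90.0, -0.0, 15.2]
ft_force: [2.6, -1.1, -0.4]
grip_width: 0.0
```

```bash
python3 -c "
from h import *
show()
r=cam('wrist')
c,R,k,o=meas(r,(.5161,.1104));print(c,near(o[0],12),near(o[1],15))"
```

```text
13.75 [0.4549 0.0748 0.2576] [-90.   -0.   15.2] [ 33.  -1. -47. 102.  -1.  78.   2.] [ 2.57 -1.1  -0.39] 9.739852584543746e-06
[0.51606605 0.11030893] [(np.float64(11.17), 132)] [(np.float64(15.31), 139)]
```

Call:
step_arm([
  [0, [0, 0, 1.5], [0, 1, 0]],
  [0, [0, 0, 3], [0, 2, 0]],
  [0, [0, 0, 4.2], [0, 3, 0]],
  [0, [0, 0, 4.2], [0, 3, 0]],
  [0, [0, 0, 4.2], [0, 3, 0]],
])

```text
time: 14.22
position: [0.4535, 0.0787, 0.2574]
orientation: [-90.0, 0.0, 12.1]
ft_force: [-0.6, -1.9, -0.2]
grip_width: 0.0007
```

```bash
python3 -c "
from h import *
show()
r=cam('wrist')
c,R,k,o=meas(r,(.5161,.1104));print(c,near(o[0],12),near(o[1],12))
cv2.imwrite('pics/w11.png',cv2.resize(r['color'][130:330,300:540],None,fx=3,fy=3))"
```

```text
14.22 [0.4535 0.0787 0.2574] [-90.    0.   12.1] [ 33.  -1. -47. 102.  -1.  79.  -2.] [-0.59 -1.88 -0.21] 0.0007360553713180116
[0.51612777 0.11031083] [(np.float64(11.33), 125)] [(np.float64(11.94), 139)]
```

View pics/w11.png

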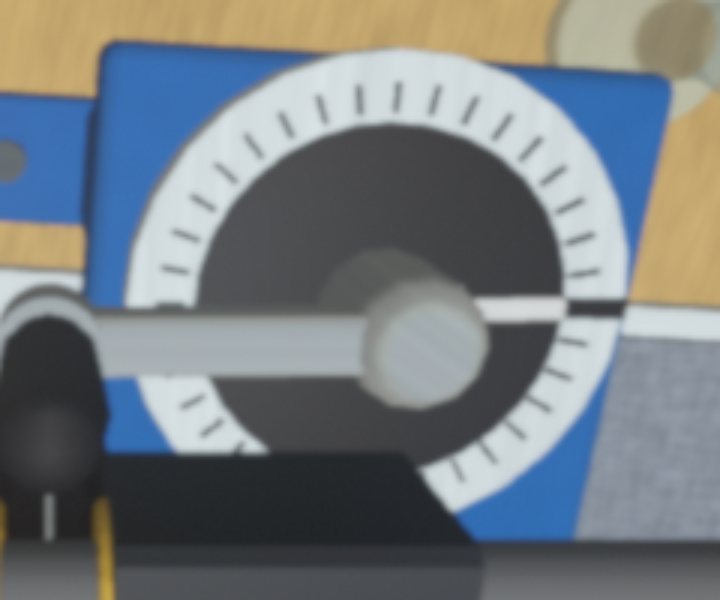

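Call:
step_arm([
  [0, [0, 0, -5], [0, 0, 0]],
  [0, [0, 0, -15], [0, 0, 0]],
  [0, [0, 0, -20], [0, 0, 0]],
  [0, [0, 0, -20], [0, 0, 0]],
])

```text
time: 14.6
position: [0.4583, 0.0574, 0.2574]
orientation: [-90.0, 0.0, 11.9]
ft_force: [0.4, -0.3, -0.1]
grip_width: 0.0006
```

```bash
python3 -c "
from h import *
show()
r=cam('wrist')
c,R,k,o=meas(r,(.5161,.1104));print(c,near(o[0],12),near(o[1],12))"
```

```text
14.6 [0.4583 0.0574 0.2574] [-90.    0.   11.9] [ 34.  -1. -46. 102.  -1.  79.   0.] [ 0.38 -0.25 -0.11] 0.0005735481558604427
[0.51629989 0.11034153] [(np.float64(11.42), 138)] [(np.float64(12.09), 137)]
```

Call:
step_arm([
  [0, [0, -35, 0], [0, 0, 0]],
  [0, [0, -70, 0], [0, 0, 0]],
  [0, [0, -90, 0], [0, 0, 0]],
  [0, [-22, -90, -33], [0, 6, 0]],
  [0, [-44, -90, -66], [0, 12, 0]],
  [0, [-66, -90, -99], [0, 18, 0]],
  [0, [-88, -90, -132], [0, 24, 0]],
  [0, [-110, -90, -165], [0, 30, 0]],
  [0, [-132, -90, -198], [0, 36, 0]],
  [0, [-154, -90, -231], [0, 42, 0]],
  [0, [-176, -90, -264], [0, 48, 0]],
  [0, [-198, -90, -297], [0, 54, 0]],
])

```text
time: 15.65
position: [0.3254, -0.2742, 0.3478]
orientation: [-90.0, -0.0, -42.2]
ft_force: [1.9, 0.6, 0.2]
grip_width: 0.0006
```

```bash
python3 -c "
from h import *
show()
r=cam('top')
cv2.imwrite('pics/t2.png',r['color'])
for c0 in((.5161,.1104),(.5526,-.1262)):
  c,R,k,o=meas(r,c0);print(c,peaks(o[0],1),peaks(o[1],2))
cv2.imwrite('pics/t2z.png',cv2.resize(r['color'][160:310,180:430],None,fx=3.2,fy=3.2,interpolation=cv2.INTER_CUBIC))"
```

```text
15.65 [ 0.3254 -0.2742  0.3478] [-90.   -0.  -42.2] [ 57.  -8. -20.  98.  -3.  89.  -5.] [1.93 0.63 0.25] 0.0006105978659918787
[0.51603013 0.11041614] [(np.float64(12.38), 83)] [(np.float64(13.67), 125), (np.float64(185.11), 93)]
[ 0.55258414 -0.12611311] [(np.float64(350.03), 81)] [(np.float64(350.26), 114), (np.float64(180.01), 82)]
```

View pics/t2.png

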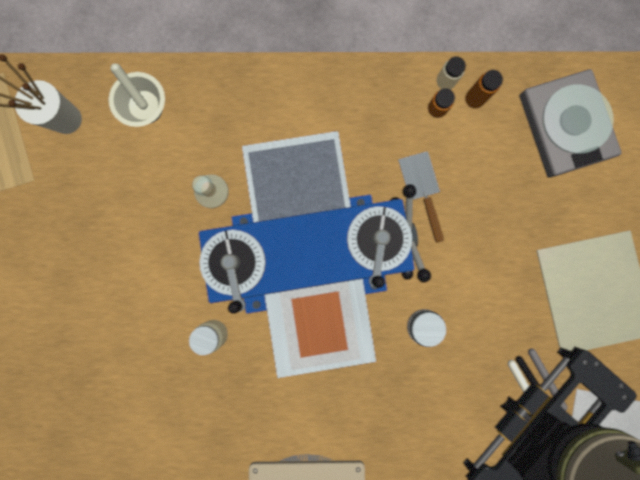

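View pics/t2z.png

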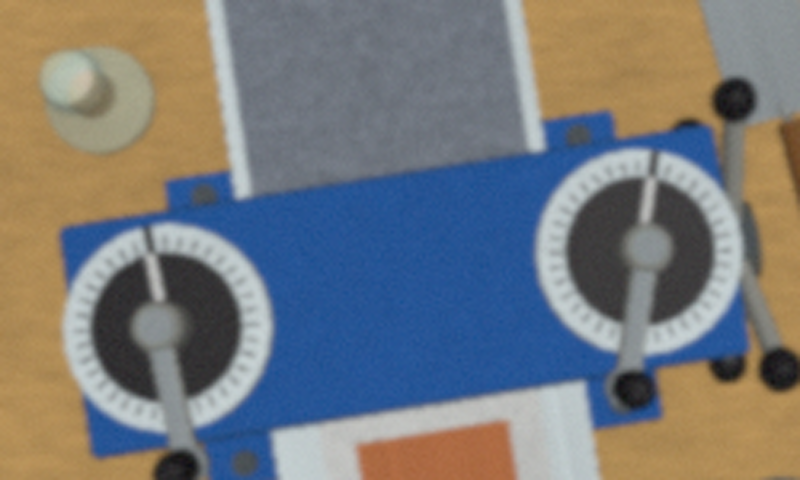

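Both index lines sit in line with the zero lines. In the zoomed picture the left pair meets near (150,255) and the right pair near (652,175). The loose things stand at the same pixels as in the first picture. The remaining errors are 0.7 to 1.3° on the left (under 1 mm) and about 0.2° on the right. The robot is clear of everything.

Call:
step_arm([
  [0, [0, 0, 0], [0, 0, 0]],
  [0, [0, 0, 0], [0, 0, 0]],
])

```text
time: 15.87
position: [0.3264, -0.2727, 0.3474]
orientation: [-90.0, 0.0, -41.9]
ft_force: [-0.4, 0.3, 0.6]
grip_width: 0.0002
```

```bash
python3 -c "
from plant import env
print(env.job_done())"
```

```text
the job is handed in; nothing more can be done
None
```

I pushed both cranks clockwise with the closed fingertips, right first, then left, until each index line met its zero line. Then I backed the arm well clear and handed the job in at about 16 s.

- **Forces:** the wrist readings at the ends of the moves never went above about 5 N; I had no reading between those points.
- **Right screw:** the last checks put the index about 0.2° from zero in both the wrist and top pictures, roughly 0.1 mm at the index end.
- **Left screw:** the index is 0.7° short of zero in the wrist picture and 1.3° in the top picture, about 0.4 to 0.9 mm against the 3 mm limit. The two cameras disagree by about 0.6° here.
- **Zero line reading:** the wrist camera's reading of the left zero line drifted between 11.2° and 12.3° as the arm moved, while the top camera gave 12.4°. I therefore judged that screw by the difference between the two lines.
- **Loose things:** the jar, tin, muller and knife look unmoved between the first and last top pictures. I compared these by eye and did not measure them.

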